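# Fetch the cue ball from behind the canisters

### The arm

A 6-joint arm with a two-finger parallel gripper is mounted at the origin on the work surface. World frame = base frame: x ahead of the robot, y to its left, z up, the work surface at z = 0. Lengths are in m, angles in rad, forces in N, time in s.
With the tool pointing down it reaches from about 0.25 to 0.725 m from the base axis. Payload 4 kg.
Tool frame: the origin (TCP) lies midway between the tips of the shut fingers; the grasp point (between the pads) lies 19 mm behind it; z points along the fingers, y is the line along which they close (so a half turn about z gives the same grasp; the last joint's range is limited). The gripper opens to 85 mm and grips with 20 to 120 N. Pads are 22 mm wide; open, the fingers measure 114 mm over their backs; the gripper's body (76 mm by 85 mm) begins 54 mm behind the grasp point. The pads swing forward as they close: fully open they stand 13 mm farther back than shut.
Start: joints at [0, 0.241, 0.005, 1.335, 0, 1.571], TCP at [0.5, -0, 0.231] pointing down, gripper open.
Joint ranges: [-2.72, 2.72], [-1.05, 1.87], [-1.09, 1.28], [-1.99, 2.15], [-1.42, 1.44], [-3.14, 3.14]. Speed limits (rad/s): [2.79, 2.79, 3.14, 3.14, 3.14, 3.14].

### API

Orientations are given as a unit quaternion [x, y, z, w].
In Python, from workcell import get_obs, camera, job_done, silhouettes gives the robot as it stands. The module is installed in compiled form; this text tells all that it offers.
- The arm moves only by the tool drive_tool, never from a script. Its argument "increments" is a list of rows, each a list of 3 entries, a list of its own where there are three numbers: the shift along the world's x, y, z in mm, then the turn, a rotation vector about the world's x, y, z in degrees, then the opening, from 0 (shut) to 1 (fully open). A call has 1 to 8 rows; each row shifts and turns the commanded pose from where the row before left it; what a row does not reach is not made up. A row lasts 1/12 s, in which the tool goes at most 41.7 mm and 7.16 degrees, less where a joint would pass 70% of its speed; a pose out of reach is approached as far as the arm can. A call is refused whole if a number of a shift passes 41.7 or a number of a turn 7.16, either way. A call with a gripper value outside its range is refused whole. The fingers move at their own pace and stop on an object; the grip force is fixed at half the most. Time passes only in rows, so rows that do not move let the fingers close. It gives the time, the measured TCP pose, the force, the opening and the grip force at its end, in the units of the state.
- get_obs(): the state, without advancing time (a new reading comes with each control period).
- camera(name): name is "scene" or "side" or "wrist"; returns a dict with "image" (420x560x3 uint8, red, green, blue), "K" (3x3 intrinsics, pixels), "view" (4x4, takes a point from world to camera coordinates). Camera axes: x right, y down, z forward; pixel columns grow to the right and rows downward; lengths in m; the calibration is good to about 2 mm. The wrist camera is an equidistant fisheye: a pixel r from the principal point sees the ray r / f radians off the axis. A picture is of the moment at which its call begins. There is no depth.
- job_done(): hands the job in; it is judged then, once.
Trained networks look in a picture, given as the dict that the camera call returned (one of the last four; its "shot" number tells which), for a name from the list of things; names that differ only in an ending like _2 or _b are one class to them, and where a whole thing is asked for, a point or a joint stands for the part that bears it (a point fixed in the world has none). Each returns a list of dicts, best first, with "conf" (0 to 1); they miss things now and then, are a little off and sometimes report something else, mostly with a low value. They report only what shows in the picture. A call takes as long as a camera call.
- silhouettes(query, picture): "region" (420x560 bool, what is visible of it) and "bbox" ([left, top, right, bottom] in pixels, round what is visible of it).
The state is a dict: "clock": time; "joint_pos": joint angles; "joint_vel": joint speeds; "tau": joint torques, N m; "eef_pos": TCP position; "tool_rot": TCP orientation; "ft_force": force on the tool from outside, world axes, zero at the start; "ft_torque": the same for the moment, N m; "grip_width": finger opening in m; "grasp_force": force on a finger pad.
Only numpy, scipy, OpenCV 4.12 (cv2) and the standard library are available. Lean on these libraries where they do the work, as an engineer would, in place of code of your own. Each camera call takes 0.05 s, during which the arm holds its last target. There are 200 camera calls.

### The job

Get the white ball ready for the next game: first clear the three canisters from the caddy onto the red mat, then take the white ball from behind them and seat it in the brass ring of the empty stand, and only after that put each canister back upright on the middle of the coaster of its own colour. Keep the canisters upright, set everything down gently rather than dropping it, and leave the black ball on its stand.

Things in the scene. Friction and masses are not known exactly. Their poses are not given: they have to be found in the camera images.
- green_tin: Closed upright green storage canister, cylinder 52 mm in diameter and 125 mm tall with a steel disc on its lid, about 0.25 kg, loose. Origin: centre of its underside; z up its axis. At the start it stands centred on the green coaster.
- blue_tin: Closed upright blue storage canister, cylinder 52 mm in diameter and 125 mm tall with a steel disc on its lid, about 0.25 kg, loose. Origin: centre of its underside; z up its axis. At the start it stands centred on the blue coaster.
- yellow_tin: Closed upright yellow storage canister, cylinder 52 mm in diameter and 125 mm tall with a steel disc on its lid, about 0.25 kg, loose. Origin: centre of its underside; z up its axis. At the start it stands centred on the yellow coaster.
- green_coaster: Flat green disc 70 mm in diameter, 4 mm thick, fixed on the caddy's floor, which is 12 mm thick (side walls 18 mm high; the two coasters farthest apart lie across the caddy, in line with the white ball; the third is in front); the green canister's own place. Origin: centre of its underside (its top is 4 mm higher, 16 mm above the counter).
- blue_coaster: Flat blue disc 70 mm in diameter, 4 mm thick, fixed on the caddy's floor, which is 12 mm thick (side walls 18 mm high; the two coasters farthest apart lie across the caddy, in line with the white ball; the third is in front); the blue canister's own place. Origin: centre of its underside (its top is 4 mm higher, 16 mm above the counter).
- yellow_coaster: Flat yellow disc 70 mm in diameter, 4 mm thick, fixed on the caddy's floor, which is 12 mm thick (side walls 18 mm high; the two coasters farthest apart lie across the caddy, in line with the white ball; the third is in front); the yellow canister's own place. Origin: centre of its underside (its top is 4 mm higher, 16 mm above the counter).
- cue_ball: Plain white billiard ball, 57.2 mm in diameter, 0.17 kg. Origin: its centre. It starts in a black ring (48 mm outside, top 26 mm above the counter) at the back of a low dark wooden caddy, with a canister 66 mm to its left, one to its right and one in front, so no gripper gets down to it until they are gone. The caddy's back wall, 60 mm high, stands 53 mm behind its centre.
- ready_stand: Empty stand for one ball: pale wooden disc 68 mm in diameter, 8 mm thick, carrying a brass ring (48 mm outside, 36 mm inside, 14 mm tall). Fixed. Origin: centre of its underside; the ring's top is 22 mm higher, and a seated ball's centre is about 44 mm above the origin.
- black_ball: Black billiard ball with a white dot, 57.2 mm in diameter, on a stand of its own with a dark disc and black ring, of the same sizes as the brass one. It stays there. Origin: its centre.
- side_mat: Square dark red felt mat, 220 x 220 mm, 4 mm thick, fixed on the counter, empty at the start; room for the three canisters. Origin: centre of its underside; x and y run along its edges.

How it is judged:
By the outcome, as a careful person would: the job done as asked, in the order asked, and still so for the second after the job is handed in, with the robot touching nothing.
It also fails if it takes over 150 s, if anything falls off the work surface, if the arm or the gripper's body presses on something with over 40 N, if the wrist force passes 120 N, or if a joint passes its speed limit or range.

## Working session

There is one attempt and no reset: what is moved stays moved. The work goes in short steps, Python scripts to look and compute and a tool call to move; the robot and the scene stay as the last step left them, time stands still between calls to the robot, and variables do not carry over. Pictures are saved under pics/ and viewed, at most 14 in all, crops included, and the job is handed in when it is done.

Besides the shell and the picture viewer there is one more tool, called after "Emit:" as name([rows], argument=value, ...), one row to a line, values as JSON. drive_tool: Moves the arm, as the interface text tells. Its arguments: {"type":"object","properties":{"increments":{"type":"array"}},"required":["increments"]}

```bash
mkdir -p pics; cat > h.py <<'E'
import numpy as np, cv2
from workcell import get_obs, camera, job_done, silhouettes
def save(n,c): cv2.imwrite(f'pics/{n}.png',cv2.cvtColor(c['image'],cv2.COLOR_RGB2BGR))
def ray(c,u,v):
    K,V=c['K'],c['view']; R,t=V[:3,:3],V[:3,3]
    d=R.T@np.linalg.solve(K,[u,v,1]); return -R.T@t,d/np.linalg.norm(d)
def atz(c,u,v,z):
    o,d=ray(c,u,v); return o+d*(z-o[2])/d[2]
def proj(c,P):
    q=np.atleast_2d(P)@c['view'][:3,:3].T+c['view'][:3,3]; p=q@c['K'].T; return p[:,:2]/p[:,2:]
E
python3 - <<'E'
from h import *
a=camera('scene');b=camera('side')
save('s1',a);save('d1',b)
for n,c in(('scene',a),('side',b)):
    print(n,c['K'].round(1).tolist(),ray(c,280,210)[0].round(3),ray(c,280,210)[1].round(3))
    for q in 'green_tin blue_tin yellow_tin cue_ball ready_stand black_ball side_mat green_coaster blue_coaster yellow_coaster'.split():
        for r in silhouettes(q,c)[:2]: print(q,round(r['conf'],2),np.round(r['bbox'],1).tolist(),r['region'].sum())
o=get_obs();print(o['eef_pos'],o['tool_rot'],o['clock'],o['ft_force'])
E
```

```text
scene [[434.7, 0.0, 271.9], [0.0, 434.7, 209.9], [0.0, 0.0, 1.0]] [ 0.991 -0.393  0.712] [-0.483  0.466 -0.741]
green_tin 0.83 [195.4, 231.3, 229.3, 300.2] 1770
blue_tin 0.77 [118.9, 271.4, 167.1, 336.3] 2103
cue_ball 0.68 [169.0, 279.9, 198.7, 311.1] 840
ready_stand 0.55 [298.6, 234.2, 330.6, 260.5] 713
black_ball 0.81 [214.2, 183.4, 240.9, 208.3] 590
black_ball 0.51 [154.9, 265.3, 189.2, 300.6] 126
side_mat 0.61 [283.3, 144.1, 408.9, 237.4] 6567
green_coaster 0.52 [199.6, 275.0, 236.6, 302.0] 220
blue_coaster 0.88 [133.1, 309.6, 173.5, 342.9] 384
yellow_coaster 0.63 [136.0, 312.0, 174.9, 344.8] 357
side [[385.0, 0.0, 281.2], [0.0, 385.0, 212.8], [0.0, 0.0, 1.0]] [ 0.441 -0.56   0.512] [ 0.139  0.792 -0.595]
green_tin 0.97 [324.6, 234.8, 364.2, 312.9] 2467
blue_tin 0.89 [341.3, 305.3, 392.7, 399.6] 3738
yellow_tin 0.95 [285.1, 274.0, 324.6, 358.0] 3068
cue_ball 0.94 [329.9, 304.5, 355.0, 348.4] 513
cue_ball 0.5 [280.6, 336.5, 328.8, 369.1] 537
ready_stand 0.66 [316.8, 215.1, 349.3, 241.2] 608
side_mat 0.66 [225.3, 157.1, 342.5, 221.3] 4821
side_mat 0.31 [327.7, 237.4, 362.4, 315.3] 2421
green_coaster 0.66 [322.4, 305.2, 359.1, 320.3] 48
blue_coaster 0.86 [329.7, 368.0, 381.8, 415.1] 724
blue_coaster 0.46 [228.8, 155.6, 342.4, 222.2] 4626
yellow_coaster 0.85 [281.9, 333.7, 327.8, 366.3] 539
[ 4.99991911e-01 -5.93126188e-06  2.31311334e-01] [ 7.07112791e-01  7.07100771e-01 -1.21028640e-05  2.70308810e-06] 1.1 [ 0.44290428  0.25077567 -0.28343033]
```

View pics/s1.png

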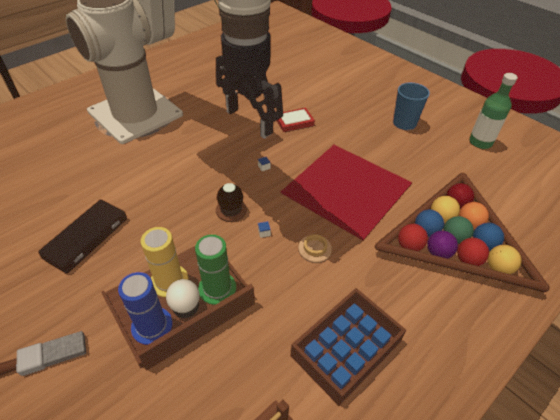

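View pics/d1.png

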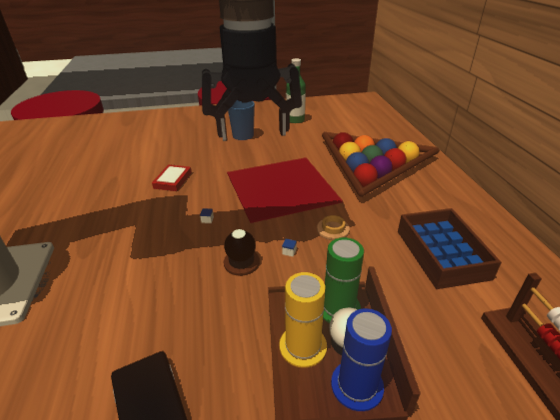

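```bash
cat >> h.py <<'E'
from scipy.optimize import least_squares
th=np.linspace(0,2*np.pi,73)
def cyl(x,y,z,r,h): return np.array([[x+r*np.cos(t),y+r*np.sin(t),zz] for zz in(z,z+h) for t in th])
def sph(x,y,z,r): return np.array([[x+r*np.cos(t)*np.cos(p),y+r*np.sin(t)*np.cos(p),z+r*np.sin(p)] for p in np.linspace(-1.57,1.57,37) for t in th])
def bb(c,P): p=proj(c,P); return np.r_[p.min(0),p.max(0)]
def fit(obs,mk,x0):
    # obs: list of (cam,bbox,use)
    f=lambda q: np.concatenate([(bb(c,mk(*q))-np.array(b))[list(u)] for c,b,u in obs])
    s=least_squares(f,x0); return s.x, f(s.x)
def find(q,c,k=0):
    r=silhouettes(q,c); return r[k]['bbox'] if r else None
E
python3 - <<'E'
from h import *
a=camera('scene');b=camera('side')
tin=lambda z:(lambda x,y:cyl(x,y,z,.026,.125))
def run(q,mk,x0,ua=(0,1,2,3),ub=(0,1,2,3)):
    for cs in ([(a,ua)],[(b,ub)],[(a,ua),(b,ub)]):
        o=[(c,find(q,c),u) for c,u in cs]; o=[t for t in o if t[1] is not None and t[2]]
        if o:
            x,f=fit(o,mk,x0); print(q,len(o),x.round(4),f.round(1))
for q in('green_tin','blue_tin','yellow_tin'): run(q,tin(.016),[.55,-.25],(0,1,2,3),(0,1,2,3))
run('cue_ball',lambda x,y:sph(x,y,.048,.0286),[.6,-.25],(0,1,2,3),(1,))
run('ready_stand',lambda x,y:cyl(x,y,0,.034,.008),[.6,0],(0,2,3),(0,2,3))
run('black_ball',lambda x,y:sph(x,y,.044,.0286),[.5,-.1],(0,1,2,3),())
for n,c in(('a',a),('b',b)):
    for r in silhouettes('side_mat',c)[:1]:
        cnt=max(cv2.findContours(r['region'].astype(np.uint8),0,1)[0],key=cv2.contourArea)
        p=cv2.approxPolyDP(cnt,5,True)[:,0]; print(n,[atz(c,*q,.004)[:2].round(3).tolist() for q in p])
    if n=='a':
        print('yellow lid',atz(a,159.5,238,.141),'blue lid',atz(a,138,283,.141),'green lid',atz(a,212,244,.141))
    print('wall')
for uv in((250,297),(148,352),(105,296)):print(uv,atz(a,*uv,.0))
E
```

```text
green_tin 1 [ 0.6018 -0.1758] [ 1.1  1.5 -1.3 -1.4]
green_tin 1 [ 0.6059 -0.1688] [-2.1 -1.9  1.8  1.3]
green_tin 2 [ 0.6035 -0.1731] [ 3.1  1.3  0.5 -1.6 -2.8  0.2  1.4  3.7]
blue_tin 1 [ 0.5836 -0.3056] [-1.6 -2.3  1.8  2.1]
blue_tin 1 [ 0.5922 -0.3041] [-0.2 -0.4  0.2  0.3]
blue_tin 2 [ 0.5894 -0.3053] [ 0.5 -0.1  3.8  4.3 -1.9  0.7 -1.7  1.6]
yellow_tin 1 [ 0.5285 -0.229 ] [ 0.6 -0.9 -0.6  0.9]
yellow_tin 1 [ 0.5325 -0.2316] [-2.2 -1.1  2.2  0.7]
yellow_tin 2 [ 0.5316 -0.2307] [ 0.7  0.7 -0.4  2.5 -3.  -1.5  1.3  0.3]
cue_ball 1 [ 0.5933 -0.238 ] [-1.1 -0.2  1.1  0.1]
cue_ball 1 [ 0.6029 -0.2352] [-0.]
cue_ball 2 [ 0.5935 -0.2366] [-0.4 -0.5  1.8 -0.3  1.7]
ready_stand 1 [0.6554 0.0294] [-0.5  0.5 -0. ]
ready_stand 1 [0.6525 0.0276] [-1.4  1.4 -0.1]
ready_stand 2 [0.654  0.0297] [-0.9  0.1 -0.5 -0.9  1.7 -0.9]
black_ball 1 [ 0.4522 -0.0242] [-0.6 -1.1  0.6  1. ]
black_ball 1 [ 0.4522 -0.0242] [-0.6 -1.1  0.6  1. ]
a [[0.454, 0.3], [0.492, 0.091], [0.702, 0.125], [0.669, 0.338]]
yellow lid [ 0.5321866  -0.22731668  0.141     ] blue lid [ 0.5856397  -0.29943225  0.141     ] green lid [ 0.60075986 -0.1696677   0.141     ]
wall
b [[0.708, 0.131], [0.673, 0.342], [0.459, 0.305], [0.49, 0.091]]
wall
(250, 297) [ 0.65177096 -0.13655868  0.        ]
(148, 352) [ 0.61758882 -0.33458111  0.        ]
(105, 296) [ 0.46928602 -0.33671513  0.        ]
```

Emit:
drive_tool([
  [[4, -29, 1], [0, 0, 6.95], 1],
  [[4, -29, 1], [0, 0, 6.95], 1],
  [[4, -29, 1], [0, 0, 6.95], 1],
  [[4, -29, 1], [0, 0, 6.95], 1],
  [[4, -29, 1], [0, 0, 6.95], 1],
  [[4, -29, 1], [0, 0, 6.95], 1],
  [[4, -29, 1], [0, 0, 6.95], 1],
  [[3, -28.5, 0], [0, 0, 6.95], 1],
])

```text
clock: 3.17
eef_pos: [0.5312, -0.2331, 0.2385]
tool_rot: [0.293, 0.956, -0.0, 0.0]
ft_force: [0.9, -0.3, -0.7]
grip_width: 0.0853
grasp_force: 0.0
```

Emit:
drive_tool([
  [[0, 0, 0], [0, 0, 6.95], 1],
  [[0, 0, 0], [0, 0, 6.95], 1],
  [[0, 0, 0], [0, 0, 6.95], 1],
  [[0, 0, 0], [0, 0, 6.95], 1],
  [[0, 0, 0], [0, 0, 0], 1],
])

```text
clock: 3.58
eef_pos: [0.531, -0.2317, 0.2381]
tool_rot: [0.057, 0.998, 0.0, -0.0]
ft_force: [-0.9, 0.9, 0.3]
grip_width: 0.0854
grasp_force: 0.0
```

```bash
python3 - <<'E'
from h import *
o=get_obs();print(o['joint_pos'],o['clock'])
c=camera('wrist');save('w1',c);print(c['K'],c['view'])
E
```

```text
[-4.11429425e-01  3.98565409e-01  2.44083362e-01  1.41662468e+00
  2.19825911e-05 -2.97844475e-01] 3.5833
[[325.1922621    0.         281.33627453]
 [  0.         325.1922621  213.1250712 ]
 [  0.           0.           1.        ]] [[ 0.11298288  0.99359636  0.00106732  0.17000191]
 [ 0.95791313 -0.10921047  0.26547225 -0.56999221]
 [ 0.26388883 -0.02897142 -0.96411791  0.23717586]
 [ 0.          0.          0.          1.        ]]
```

View pics/w1.png

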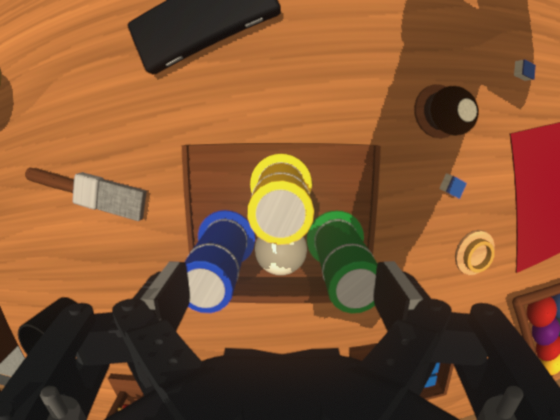

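The wrist view shows yellow lid ~(281,213), blue lid ~(207,287), green lid ~(354,290), ball ~(281,252) behind them, brass ring ~(476,252).

```bash
cat >> h.py <<'E'
def wray(c,u,v):
    K,V=c['K'],c['view']; d=np.array([u-K[0,2],v-K[1,2]])/K[0,0]; r=np.hypot(*d)
    s=np.sinc(r/np.pi); w=V[:3,:3].T@np.r_[d*s,np.cos(r)]
    return -V[:3,:3].T@V[:3,3],w
def watz(c,u,v,z):
    o,d=wray(c,u,v); return (o+d*(z-o[2])/d[2]).round(4)
def wproj(c,P):
    q=np.atleast_2d(P)@c['view'][:3,:3].T+c['view'][:3,3]; n=np.hypot(q[:,0],q[:,1])
    r=np.arctan2(n,q[:,2])*c['K'][0,0]; return q[:,:2]*(r/n)[:,None]+c['K'][:2,2]
E
python3 - <<'E'
from h import *
c=camera('wrist')
for n,u,v,z in(('y',281,213,.141),('b',207,287,.141),('g',354,290,.141),('ball',281,252,.048),('ring',476.5,252.5,.022)):print(n,watz(c,u,v,z))
for uv in((185,146),(377,146)): print(watz(c,*uv,.018))
for q in('yellow_tin','blue_tin','green_tin','ready_stand','cue_ball','yellow_coaster'):
    for r in silhouettes(q,c)[:1]: print(q,r['conf'],np.round(r['bbox']))
E
```

```text
y [ 0.5295 -0.2316  0.141 ]
b [ 0.5865 -0.3012  0.141 ]
g [ 0.6039 -0.1781  0.141 ]
ball [ 0.5991 -0.2398  0.048 ]
ring [0.6487 0.0224 0.022 ]
[ 0.4716 -0.3349  0.018 ]
[ 0.4973 -0.1177  0.018 ]
yellow_tin 0.83 [246. 163. 314. 246.]
blue_tin 0.78 [186. 219. 248. 312.]
green_tin 0.96 [314. 221. 376. 315.]
ready_stand 0.66 [458. 230. 493. 271.]
cue_ball 0.76 [258. 238. 308. 276.]
yellow_coaster 0.81 [251. 156. 312. 189.]
```

Emit:
drive_tool([
  [[0, 0, -35], [0, 0, 0], 1],
  [[0, 0, -35], [0, 0, 0], 1],
  [[0, 0, -35], [0, 0, 0], 1],
  [[0, 0, -25], [0, 0, 0], 1],
  [[0, 0, -18], [0, 0, 0], 1],
  [[0, 0, 0], [0, 0, 0], 1],
  [[0, 0, 0], [0, 0, 0], 0],
  [[0, 0, 0], [0, 0, 0], 0],
])

```text
clock: 4.65
eef_pos: [0.532, -0.2319, 0.0918]
tool_rot: [0.058, 0.998, -0.0, 0.001]
ft_force: [0.5, 0.1, 0.6]
grip_width: 0.0638
grasp_force: 0.0
```

Emit:
drive_tool([
  [[0, 0, 0], [0, 0, 0], 0],
  [[0, 0, 0], [0, 0, 0], 0],
  [[0, 0, 0], [0, 0, 0], 0],
  [[0, 0, 0], [0, 0, 0], 0],
  [[0, 0, 0], [0, 0, 0], 0],
])

```text
clock: 5.07
eef_pos: [0.5327, -0.2323, 0.0927]
tool_rot: [0.058, 0.998, -0.001, 0.002]
ft_force: [0.8, -0.1, 5.1]
grip_width: 0.0508
grasp_force: 62.7
```

Emit:
drive_tool([
  [[0, 0, 15], [0, 0, 0], 0],
  [[0, 0, 30], [0, 0, 0], 0],
  [[0, 0, 35], [0, 0, 0], 0],
  [[0, 0, 35], [0, 0, 0], 0],
  [[0, 12, 25], [0, 0, 0], 0],
  [[-1, 25, 10], [0, 0, 0], 0],
  [[-1, 34, 0], [0, 0, 0], 0],
  [[-1, 34, 0], [0, 0, 0], 0],
])

```text
clock: 5.73
eef_pos: [0.5282, -0.1261, 0.2415]
tool_rot: [0.059, 0.998, -0.0, 0.001]
ft_force: [2.0, 0.4, -2.5]
grip_width: 0.0507
grasp_force: 62.9
```

Emit:
drive_tool([
  [[-2, 40, 0], [0, 0, 0], 0],
  [[-2, 40, 0], [0, 0, 0], 0],
  [[-2, 40, 0], [0, 0, 0], 0],
  [[-2, 40, 0], [0, 0, 0], 0],
  [[-2, 40, 0], [0, 0, 0], 0],
  [[-2, 40, 0], [0, 0, 0], 0],
  [[0, 40, 0], [0, 0, 0], 0],
  [[0, 30, 0], [0, 0, 0], 0],
])

```text
clock: 6.4
eef_pos: [0.515, 0.1866, 0.2402]
tool_rot: [0.057, 0.998, 0.0, -0.0]
ft_force: [1.3, -0.5, -2.8]
grip_width: 0.0511
grasp_force: 63.0
```

Emit:
drive_tool([
  [[0, 15, 0], [0, 0, 0], 0],
  [[0, 6.5, 0], [0, 0, 0], 0],
  [[0, 0, -20], [0, 0, 0], 0],
  [[0, 0, -35], [0, 0, 0], 0],
  [[0, 0, -35], [0, 0, 0], 0],
  [[0, 0, -30], [0, 0, 0], 0],
  [[0, 0, -15], [0, 0, 0], 0],
  [[0, 0, -10], [0, 0, 0], 0],
])

```text
clock: 7.07
eef_pos: [0.5139, 0.2031, 0.0924]
tool_rot: [0.058, 0.998, -0.001, -0.003]
ft_force: [0.2, -0.3, -2.5]
grip_width: 0.051
grasp_force: 63.1
```

Emit:
drive_tool([
  [[0, 0, -6], [0, 0, 0], 0],
  [[0, 0, -4], [0, 0, 0], 0],
  [[0, 0, -2], [0, 0, 0], 0],
  [[0, 0, -2], [0, 0, 0], 0],
  [[0, 0, -1], [0, 0, 0], 0],
  [[0, 0, 0], [0, 0, 0], 0],
])

```text
clock: 7.57
eef_pos: [0.5165, 0.2052, 0.081]
tool_rot: [0.058, 0.998, 0.0, 0.001]
ft_force: [0.5, -0.1, -3.1]
grip_width: 0.051
grasp_force: 63.1
```

Emit:
drive_tool([
  [[0, 0, -1], [0, 0, 0], 0],
  [[0, 0, 0], [0, 0, 0], 0],
  [[0, 0, -1], [0, 0, 0], 0],
  [[0, 0, 0], [0, 0, 0], 0],
])

```text
clock: 7.9
eef_pos: [0.5167, 0.2052, 0.0806]
tool_rot: [0.058, 0.998, 0.0, 0.001]
ft_force: [-3.8, -1.4, 9.8]
grip_width: 0.0507
grasp_force: 64.4
```

Emit:
drive_tool([
  [[0, 0, 0], [0, 0, 0], 0.5],
  [[0, 0, 0], [0, 0, 0], 1],
  [[0, 0, 0], [0, 0, 0], 1],
  [[0, 0, 15], [0, 0, 0], 1],
  [[0, 0, 35], [0, 0, 0], 1],
  [[0, 0, 35], [0, 0, 0], 1],
  [[0, 0, 35], [0, 0, 0], 1],
  [[0, 0, 30], [0, 0, 0], 1],
])

```text
clock: 8.57
eef_pos: [0.5164, 0.2052, 0.2306]
tool_rot: [0.058, 0.998, 0.0, 0.001]
ft_force: [0.1, -0.3, -0.0]
grip_width: 0.0852
grasp_force: 0.0
```

Emit:
drive_tool([
  [[6, -20, 12], [0, 0, 0], 1],
  [[9, -38, 0], [0, 0, 0], 1],
  [[9, -38, 0], [0, 0, 0], 1],
  [[9, -38, 0], [0, 0, 0], 1],
  [[9, -38, 0], [0, 0, 0], 1],
  [[9, -38, 0], [0, 0, 0], 1],
  [[9, -38, 0], [0, 0, 0], 1],
  [[9, -38, 0], [0, 0, 0], 1],
])

```text
clock: 9.23
eef_pos: [0.5853, -0.0829, 0.2402]
tool_rot: [0.058, 0.998, 0.0, 0.0]
ft_force: [1.2, 0.5, -0.2]
grip_width: 0.0856
grasp_force: 0.0
```

Emit:
drive_tool([
  [[9, -38, 0], [0, 0, 0], 1],
  [[7, -35, 0], [0, 0, 0], 1],
  [[3, -20, 0], [0, 0, 0], 1],
  [[0, 0, 0], [0, 0, 0], 1],
  [[0, 0, 0], [0, 0, 0], 1],
])

```text
clock: 9.65
eef_pos: [0.6039, -0.1753, 0.2395]
tool_rot: [0.059, 0.998, 0.0, -0.0]
ft_force: [-0.4, 0.6, -0.1]
grip_width: 0.0859
grasp_force: 0.0
```

```bash
python3 - <<'E'
from h import *
c=camera('wrist');save('w2',c);a=camera('scene');b=camera('side')
for n,k in(('s',a),('d',b)):
    for q in('yellow_tin','yellow_coaster','green_tin','blue_tin','cue_ball'):
        r=silhouettes(q,k)
        if r: print(n,q,round(r[0]['conf'],2),np.round(r[0]['bbox']))
o=[(k,find('yellow_tin',k),(0,1,2,3)) for k in(a,b)];print(fit(o,lambda x,y:cyl(x,y,.004,.026,.125),[.5,.2]))
E
```

```text
s yellow_tin 0.79 [312. 124. 343. 181.]
s yellow_coaster 0.64 [150. 262. 186. 296.]
s green_tin 0.97 [194. 235. 230. 300.]
s blue_tin 0.6 [119. 274. 165. 336.]
s cue_ball 0.62 [166. 276. 196. 312.]
d yellow_tin 0.71 [241. 140. 264. 196.]
d yellow_coaster 0.8 [281. 325. 332. 366.]
d green_tin 0.63 [325. 235. 364. 317.]
d blue_tin 0.84 [342. 307. 394. 402.]
d cue_ball 0.82 [330. 305. 355. 348.]
(array([0.51460712, 0.20812146]), array([ 0.6770269 ,  0.30162021, -1.58789959,  0.67719667, -1.45869771,
       -2.53098524,  1.66739287, -0.14625991]))
```

View pics/w2.png

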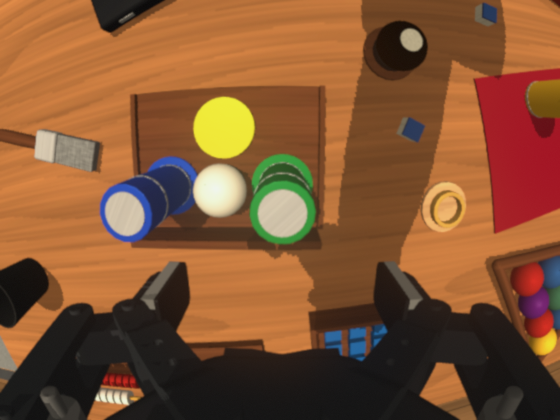

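Yellow coaster is empty at (224,127), the ball at (220,190), green lid at (283,213) centred under the gripper; the yellow tin stands on the mat.

```bash
python3 - <<'E'
from h import *
c=camera('wrist')
print('yc',watz(c,224,127.5,.016),'g',watz(c,283,213.5,.141),'ball',watz(c,220,190.5,.048),'ring',watz(c,444.5,208,.022),'b',watz(c,126,213,.141))
E
```

```text
yc [ 0.531  -0.2302  0.016 ] g [ 0.6037 -0.1726  0.141 ] ball [ 0.5966 -0.2383  0.048 ] ring [0.6527 0.026  0.022 ] b [ 0.5883 -0.3023  0.141 ]
```

Emit:
drive_tool([
  [[0, 0, -35], [0, 0, 0], 1],
  [[0, 0, -35], [0, 0, 0], 1],
  [[0, 0, -35], [0, 0, 0], 1],
  [[0, 0, -25], [0, 0, 0], 1],
  [[0, 0, -20], [0, 0, 0], 1],
  [[0, 0, 0], [0, 0, 0], 1],
  [[0, 0, 0], [0, 0, 0], 0],
  [[0, 0, 0], [0, 0, 0], 0],
])

```text
clock: 11.12
eef_pos: [0.6051, -0.1744, 0.0919]
tool_rot: [0.058, 0.998, -0.0, 0.001]
ft_force: [0.1, 0.0, 1.3]
grip_width: 0.0634
grasp_force: 0.0
```

Emit:
drive_tool([
  [[0, 0, 0], [0, 0, 0], 0],
  [[0, 0, 0], [0, 0, 0], 0],
  [[0, 0, 0], [0, 0, 0], 0],
  [[0, 0, 0], [0, 0, 0], 0],
  [[0, 0, 0], [0, 0, 0], 0],
])

```text
clock: 11.53
eef_pos: [0.6058, -0.1747, 0.093]
tool_rot: [0.058, 0.998, -0.001, 0.003]
ft_force: [-0.0, -1.0, 6.3]
grip_width: 0.051
grasp_force: 63.1
```

Emit:
drive_tool([
  [[0, 0, 15], [0, 0, 0], 0],
  [[0, 0, 30], [0, 0, 0], 0],
  [[0, 0, 35], [0, 0, 0], 0],
  [[0, 0, 35], [0, 0, 0], 0],
  [[-1, 12, 25], [0, 0, 0], 0],
  [[-2, 25, 10], [0, 0, 0], 0],
  [[-2, 34, 0], [0, 0, 0], 0],
  [[-2, 34, 0], [0, 0, 0], 0],
])

```text
clock: 12.2
eef_pos: [0.597, -0.0686, 0.2413]
tool_rot: [0.059, 0.998, 0.0, 0.001]
ft_force: [-0.4, 0.7, -3.5]
grip_width: 0.0509
grasp_force: 63.3
```

Emit:
drive_tool([
  [[-2, 38, 0], [0, 0, 0], 0],
  [[-2, 38, 0], [0, 0, 0], 0],
  [[-2, 38, 0], [0, 0, 0], 0],
  [[-2, 38, 0], [0, 0, 0], 0],
  [[-2, 38, 0], [0, 0, 0], 0],
  [[-2, 38, 0], [0, 0, 0], 0],
  [[-2, 32, 0], [0, 0, 0], 0],
  [[-2, 18, 0], [0, 0, 0], 0],
])

```text
clock: 12.87
eef_pos: [0.5797, 0.213, 0.2395]
tool_rot: [0.056, 0.998, 0.001, -0.001]
ft_force: [0.5, -0.1, -3.7]
grip_width: 0.0507
grasp_force: 63.4
```

Emit:
drive_tool([
  [[0, 7, 0], [0, 0, 0], 0],
  [[0, 0, -10], [0, 0, 0], 0],
  [[0, 0, -25], [0, 0, 0], 0],
  [[0, 0, -35], [0, 0, 0], 0],
  [[0, 0, -35], [0, 0, 0], 0],
  [[0, 0, -25], [0, 0, 0], 0],
  [[0, 0, -15], [0, 0, 0], 0],
  [[0, 0, -8], [0, 0, 0], 0],
])

```text
clock: 13.53
eef_pos: [0.5785, 0.213, 0.083]
tool_rot: [0.059, 0.998, -0.002, -0.003]
ft_force: [-0.1, -0.3, -4.3]
grip_width: 0.0509
grasp_force: 63.5
```

Emit:
drive_tool([
  [[0, 0, -4], [0, 0, 0], 0],
  [[0, 0, -2], [0, 0, 0], 0],
  [[0, 0, -1], [0, 0, 0], 0],
  [[0, 0, 0], [0, 0, 0], 0],
  [[0, 0, 0], [0, 0, 0], 0],
])

```text
clock: 13.95
eef_pos: [0.5819, 0.2163, 0.0816]
tool_rot: [0.058, 0.998, 0.001, 0.001]
ft_force: [0.6, 0.1, -3.1]
grip_width: 0.0508
grasp_force: 63.6
```

Emit:
drive_tool([
  [[0, 0, -1], [0, 0, 0], 0],
  [[0, 0, 0], [0, 0, 0], 0],
  [[0, 0, -1], [0, 0, 0], 0],
  [[0, 0, 0], [0, 0, 0], 0],
])

```text
clock: 14.28
eef_pos: [0.582, 0.2164, 0.0809]
tool_rot: [0.057, 0.998, 0.001, 0.002]
ft_force: [-3.0, -0.8, 8.0]
grip_width: 0.0509
grasp_force: 64.4
```

Emit:
drive_tool([
  [[0, 0, 0], [0, 0, 0], 0.5],
  [[0, 0, 0], [0, 0, 0], 1],
  [[0, 0, 0], [0, 0, 0], 1],
  [[0, 0, 15], [0, 0, 0], 1],
  [[0, 0, 35], [0, 0, 0], 1],
  [[0, 0, 35], [0, 0, 0], 1],
  [[0, 0, 35], [0, 0, 0], 1],
  [[0, 0, 30], [0, 0, 0], 1],
])

```text
clock: 14.95
eef_pos: [0.5813, 0.2163, 0.2308]
tool_rot: [0.057, 0.998, 0.0, 0.001]
ft_force: [0.8, 0.2, 0.8]
grip_width: 0.0853
grasp_force: 0.0
```

Emit:
drive_tool([
  [[0, -20, 12], [0, 0, 0], 1],
  [[0, -38, 0], [0, 0, 0], 1],
  [[1, -38, 0], [0, 0, 0], 1],
  [[1, -38, 0], [0, 0, 0], 1],
  [[1, -38, 0], [0, 0, 0], 1],
  [[1, -38, 0], [0, 0, 0], 1],
  [[1, -38, 0], [0, 0, 0], 1],
  [[1, -38, 0], [0, 0, 0], 1],
])

```text
clock: 15.62
eef_pos: [0.587, -0.0717, 0.2404]
tool_rot: [0.057, 0.998, 0.0, 0.0]
ft_force: [0.8, 0.1, -0.0]
grip_width: 0.0852
grasp_force: 0.0
```

Emit:
drive_tool([
  [[1, -38, 0], [0, 0, 0], 1],
  [[1, -38, 0], [0, 0, 0], 1],
  [[0, -38, 0], [0, 0, 0], 1],
  [[0, -38, 0], [0, 0, 0], 1],
  [[0, -38, 0], [0, 0, 0], 1],
  [[0, -29, 0], [0, 0, 0], 1],
  [[0, -15, 0], [0, 0, 0], 1],
  [[0, 0, 0], [0, 0, 0], 1],
])

```text
clock: 16.28
eef_pos: [0.5883, -0.3081, 0.2392]
tool_rot: [0.06, 0.998, -0.0, -0.0]
ft_force: [-0.3, 0.5, -0.2]
grip_width: 0.0856
grasp_force: 0.0
```

Emit:
drive_tool([
  [[0, 0, -35], [0, 0, 0], 1],
  [[0, 0, -35], [0, 0, 0], 1],
  [[0, 0, -35], [0, 0, 0], 1],
  [[0, 0, -25], [0, 0, 0], 1],
  [[0, 0, -20], [0, 0, 0], 1],
  [[0, 0, 0], [0, 0, 0], 1],
  [[0, 0, 0], [0, 0, 0], 0],
  [[0, 0, 0], [0, 0, 0], 0],
])

```text
clock: 16.95
eef_pos: [0.5902, -0.3039, 0.092]
tool_rot: [0.057, 0.998, -0.0, 0.001]
ft_force: [0.4, -0.3, 0.4]
grip_width: 0.0638
grasp_force: 0.0
```

Emit:
drive_tool([
  [[0, 0, 0], [0, 0, 0], 0],
  [[0, 0, 0], [0, 0, 0], 0],
  [[0, 0, 0], [0, 0, 0], 0],
  [[0, 0, 0], [0, 0, 0], 0],
  [[0, 0, 0], [0, 0, 0], 0],
])

```text
clock: 17.37
eef_pos: [0.5907, -0.3048, 0.0932]
tool_rot: [0.058, 0.998, -0.001, 0.003]
ft_force: [0.1, -0.4, 5.8]
grip_width: 0.0511
grasp_force: 62.7
```

Emit:
drive_tool([
  [[0, 0, 15], [0, 0, 0], 0],
  [[0, 0, 30], [0, 0, 0], 0],
  [[0, 0, 35], [0, 0, 0], 0],
  [[0, 0, 35], [0, 0, 0], 0],
  [[2, 12, 25], [0, 0, 0], 0],
  [[3, 25, 10], [0, 0, 0], 0],
  [[4, 34, 0], [0, 0, 0], 0],
  [[4, 36, 0], [0, 0, 0], 0],
])

```text
clock: 18.03
eef_pos: [0.6022, -0.1972, 0.2415]
tool_rot: [0.059, 0.998, -0.0, 0.001]
ft_force: [1.0, 0.8, -2.4]
grip_width: 0.0509
grasp_force: 63.0
```

Emit:
drive_tool([
  [[4, 38, 0], [0, 0, 0], 0],
  [[4, 38, 0], [0, 0, 0], 0],
  [[4, 38, 0], [0, 0, 0], 0],
  [[4, 38, 0], [0, 0, 0], 0],
  [[4, 38, 0], [0, 0, 0], 0],
  [[4, 38, 0], [0, 0, 0], 0],
  [[4, 38, 0], [0, 0, 0], 0],
  [[4, 38, 0], [0, 0, 0], 0],
])

```text
clock: 18.7
eef_pos: [0.6334, 0.1088, 0.24]
tool_rot: [0.058, 0.998, -0.0, -0.001]
ft_force: [-0.6, -0.3, -3.3]
grip_width: 0.051
grasp_force: 63.0
```

Emit:
drive_tool([
  [[4, 38, 0], [0, 0, 0], 0],
  [[4, 38, 0], [0, 0, 0], 0],
  [[4, 28, 0], [0, 0, 0], 0],
  [[0, 16, 0], [0, 0, 0], 0],
  [[0, 0, 0], [0, 0, 0], 0],
  [[0, 0, -15], [0, 0, 0], 0],
  [[0, 0, -30], [0, 0, 0], 0],
  [[0, 0, -35], [0, 0, 0], 0],
])

```text
clock: 19.37
eef_pos: [0.6477, 0.2262, 0.1625]
tool_rot: [0.058, 0.998, 0.001, 0.003]
ft_force: [1.7, 0.3, -3.0]
grip_width: 0.0509
grasp_force: 63.2
```

Emit:
drive_tool([
  [[0, 0, -35], [0, 0, 0], 0],
  [[0, 0, -20], [0, 0, 0], 0],
  [[0, 0, -12], [0, 0, 0], 0],
  [[0, 0, -7], [0, 0, 0], 0],
  [[0, 0, -3], [0, 0, 0], 0],
  [[0, 0, -2], [0, 0, 0], 0],
  [[0, 0, -1], [0, 0, 0], 0],
  [[0, 0, 0], [0, 0, 0], 0],
])

```text
clock: 20.03
eef_pos: [0.6468, 0.227, 0.0816]
tool_rot: [0.058, 0.998, 0.0, 0.001]
ft_force: [0.5, -0.1, -3.3]
grip_width: 0.0508
grasp_force: 63.2
```

Emit:
drive_tool([
  [[0, 0, -1], [0, 0, 0], 0],
  [[0, 0, 0], [0, 0, 0], 0],
  [[0, 0, -1], [0, 0, 0], 0],
  [[0, 0, 0], [0, 0, 0], 0],
])

```text
clock: 20.37
eef_pos: [0.6471, 0.2272, 0.0811]
tool_rot: [0.058, 0.998, 0.001, 0.002]
ft_force: [-1.2, -1.9, 6.4]
grip_width: 0.0511
grasp_force: 64.0
```

Emit:
drive_tool([
  [[0, 0, 0], [0, 0, 0], 0.5],
  [[0, 0, 0], [0, 0, 0], 1],
  [[0, 0, 0], [0, 0, 0], 1],
  [[0, 0, 15], [0, 0, 0], 1],
  [[0, 0, 35], [0, 0, 0], 1],
  [[0, 0, 35], [0, 0, 0], 1],
  [[0, 0, 35], [0, 0, 0], 1],
  [[0, 0, 30], [0, 0, 0], 1],
])

```text
clock: 21.03
eef_pos: [0.6462, 0.2273, 0.2309]
tool_rot: [0.057, 0.998, 0.0, 0.001]
ft_force: [1.3, 1.3, 0.1]
grip_width: 0.0855
grasp_force: 0.0
```

Emit:
drive_tool([
  [[-4, -20, 12], [0, 0, 0], 1],
  [[-4, -38, 0], [0, 0, 0], 1],
  [[-4, -38, 0], [0, 0, 0], 1],
  [[-4, -38, 0], [0, 0, 0], 1],
  [[-4, -38, 0], [0, 0, 0], 1],
  [[-4, -38, 0], [0, 0, 0], 1],
  [[-4, -38, 0], [0, 0, 0], 1],
  [[-4, -38, 0], [0, 0, 0], 1],
])

```text
clock: 21.7
eef_pos: [0.6137, -0.0606, 0.2404]
tool_rot: [0.057, 0.998, 0.0, 0.0]
ft_force: [1.2, 0.0, -1.3]
grip_width: 0.0855
grasp_force: 0.0
```

Emit:
drive_tool([
  [[-4, -38, 0], [0, 0, 0], 1],
  [[-4, -38, 0], [0, 0, 0], 1],
  [[-4, -38, 0], [0, 0, 0], 1],
  [[-4, -38, 0], [0, 0, 0], 1],
  [[-2, -20, 0], [0, 0, 0], 1],
  [[0, -8, 0], [0, 0, 0], 1],
  [[0, 0, 0], [0, 0, 0], 1],
  [[0, 0, 0], [0, 0, 0], 1],
])

```text
clock: 22.37
eef_pos: [0.5962, -0.2384, 0.2401]
tool_rot: [0.058, 0.998, 0.0, -0.0]
ft_force: [1.0, 0.1, -0.8]
grip_width: 0.0854
grasp_force: 0.0
```

```bash
cat > lk.py <<'E'
from h import *
def lk(name):
    c=camera('wrist');save(name,c)
    for q,z in(('green_coaster',.016),('blue_coaster',.016),('yellow_coaster',.016),('cue_ball',.048),('ready_stand',0)):
        r=silhouettes(q,c)
        if not r: continue
        B=r[0]['bbox']
        mk={'cue_ball':lambda x,y:sph(x,y,.048,.0286),'ready_stand':lambda x,y:cyl(x,y,0,.034,.008)}.get(q,lambda x,y:cyl(x,y,.012,.035,.004))
        def f(s): p=wproj(c,mk(*s)); return np.r_[p.min(0),p.max(0)]-B
        s=least_squares(f,watz(c,(B[0]+B[2])/2,(B[1]+B[3])/2,z)[:2]); print(q,round(r[0]['conf'],2),s.x.round(4),s.fun.round(1))
    print(get_obs()['eef_pos'].round(4))
    return c
E
python3 -c "
from lk import *
lk('w3')"
```

```text
green_coaster 0.83 [ 0.6055 -0.1738] [-1.   0.7  1.  -0.7]
blue_coaster 0.84 [ 0.5911 -0.3032] [ 0.8  0.5 -0.8 -0.5]
cue_ball 0.91 [ 0.5954 -0.2405] [-1.2 -0.1  1.2  0.2]
ready_stand 0.84 [0.6548 0.0309] [-1.5 -1.1  1.9  1.2]
[ 0.5964 -0.2375  0.2405]
```

View pics/w3.png

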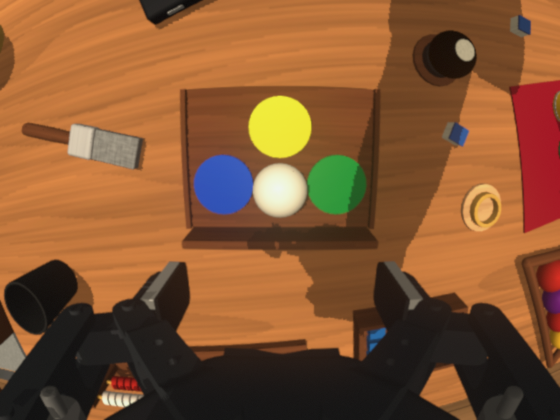

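Ball at (280,190) with all three coasters empty: yellow (280,127), blue (223,184), green (337,184).

```bash
cat > col.py <<'E'
from h import *
H={'yellow':(25,35),'green':(50,75),'blue':(110,130)}
def coasters(c,cx=None):
    hsv=cv2.cvtColor(c['image'],cv2.COLOR_RGB2HSV)
    for q,(l,h) in H.items():
        m=cv2.inRange(hsv,(l,150,60),(h,255,255)); m[:100]=0;m[225:]=0;m[:,:180]=0;m[:,380:]=0
        k=max(cv2.findContours(m,0,1)[0],key=cv2.contourArea)[:,0]
        k=cv2.convexHull(k)[:,0]
        W=np.array([watz(c,u,v,.016)[:2] for u,v in k])
        s=least_squares(lambda p:np.hypot(*(W-p[:2]).T)-p[2],[*W.mean(0),.035],loss='soft_l1',f_scale=.0005)
        print(q,s.x.round(4))
E
python3 -c "
from col import *
c=camera('wrist');coasters(c)
g=cv2.cvtColor(c['image'],cv2.COLOR_RGB2HSV)
m=cv2.inRange(g,(0,0,120),(40,90,255));m[:150]=0;m[235:]=0;m[:,:240]=0;m[:,320:]=0
k=max(cv2.findContours(m,0,1)[0],key=cv2.contourArea);print(cv2.boundingRect(k))
p=cv2.fitEllipse(k);print(p, watz(c,*p[0],.048))"
```

```text
yellow [ 0.53   -0.2323  0.0349]
green [ 0.6029 -0.1742  0.034 ]
blue [ 0.5878 -0.3051  0.0339]
(252, 163, 54, 54)
((278.7294921875, 189.59405517578125), (52.859039306640625, 53.2002067565918), 96.62506103515625) [ 0.5955 -0.24    0.048 ]
```

Emit:
drive_tool([
  [[0, 0, -35], [0, 0, 0], 1],
  [[0, 0, -38], [0, 0, 0], 1],
  [[0, 0, -38], [0, 0, 0], 1],
  [[0, 0, -38], [0, 0, 0], 1],
  [[0, 0, -30], [0, 0, 0], 1],
  [[0, 0, -20], [0, 0, 0], 1],
  [[0, 0, -10], [0, 0, 0], 1],
  [[0, 0, -4], [0, 0, 0], 1],
])

```text
clock: 23.38
eef_pos: [0.5948, -0.238, 0.0251]
tool_rot: [0.057, 0.998, 0.001, -0.002]
ft_force: [-0.5, -0.2, -0.7]
grip_width: 0.0849
grasp_force: 0.0
```

Emit:
drive_tool([
  [[0, 0, 0], [0, 0, 0], 1],
  [[0, 0, 0], [0, 0, 0], 0.5],
  [[0, 0, 0], [0, 0, 0], 0],
  [[0, 0, 0], [0, 0, 0], 0],
  [[0, 0, 0], [0, 0, 0], 0],
  [[0, 0, 0], [0, 0, 0], 0],
  [[0, 0, 0], [0, 0, 0], 0],
  [[0, 0, 0], [0, 0, 0], 0],
])

```text
clock: 24.05
eef_pos: [0.5976, -0.2404, 0.0301]
tool_rot: [0.058, 0.998, -0.001, 0.002]
ft_force: [-0.8, -1.8, 6.0]
grip_width: 0.055
grasp_force: 62.5
```

Emit:
drive_tool([
  [[0, 0, 6], [0, 0, 0], 0],
  [[0, 0, 15], [0, 0, 0], 0],
  [[0, 0, 30], [0, 0, 0], 0],
  [[0, 0, 30], [0, 0, 0], 0],
  [[0, 0, 30], [0, 0, 0], 0],
  [[2, 8, 19], [0, 0, 0], 0],
  [[4, 16, 0], [0, 0, 0], 0],
  [[5, 24, 0], [0, 0, 0], 0],
])

```text
clock: 24.72
eef_pos: [0.608, -0.1925, 0.1602]
tool_rot: [0.059, 0.998, -0.001, 0.002]
ft_force: [0.0, -0.1, -2.7]
grip_width: 0.055
grasp_force: 63.7
```

Emit:
drive_tool([
  [[6, 28, 0], [0, 0, 0], 0],
  [[6, 30, 0], [0, 0, 0], 0],
  [[6, 30, 0], [0, 0, 0], 0],
  [[6, 30, 0], [0, 0, 0], 0],
  [[6, 30, 0], [0, 0, 0], 0],
  [[6, 28, 0], [0, 0, 0], 0],
  [[5, 22, 0], [0, 0, 0], 0],
  [[4, 14, 0], [0, 0, 0], 0],
])

```text
clock: 25.38
eef_pos: [0.6519, 0.0241, 0.1575]
tool_rot: [0.056, 0.998, 0.001, -0.0]
ft_force: [-0.3, -0.3, -2.0]
grip_width: 0.0547
grasp_force: 63.7
```

Emit:
drive_tool([
  [[2, 9, 0], [0, 0, 0], 0],
  [[0, 0, 0], [0, 0, 0], 0],
  [[0, 0, 0], [0, 0, 0], 0],
])

```text
clock: 25.63
eef_pos: [0.6538, 0.0295, 0.1572]
tool_rot: [0.058, 0.998, -0.0, -0.0]
ft_force: [0.3, -0.6, -0.8]
grip_width: 0.0549
grasp_force: 63.7
```

```bash
python3 -c "
from lk import *
c=lk('w4')
im=[cv2.resize(k['image'][y:y+210,x:x+200],None,fx=2,fy=2) for k,x,y in((c,180,130),(camera('side'),240,110))]
cv2.imwrite('pics/w4c.png',cv2.cvtColor(np.hstack(im),cv2.COLOR_RGB2BGR))
c=camera('side'); B=find('ready_stand',c); print(B)
for q in('cue_ball',):
  for n in('scene','side'):
    k=camera(n); r=silhouettes(q,k); print(n,[(round(t['conf'],2),np.round(t['bbox'])) for t in r[:2]])
"
```

```text
green_coaster 0.91 [ 0.6052 -0.1726] [-1.4  1.1  1.2 -1.1]
blue_coaster 0.82 [ 0.5939 -0.2876] [-12.7  -0.9   9.9   1.1]
yellow_coaster 0.86 [ 0.5328 -0.2294] [ 0.4 -0.7 -0.4  0.7]
cue_ball 0.57 [0.7149 0.0238] [ 33.4  30.1 -33.6 -36.6]
ready_stand 0.62 [0.6502 0.0336] [-1.4 -7.1  1.4  7.6]
[0.6539 0.0287 0.1574]
[316.5, 215.3, 351.4, 239.5]
scene [(0.62, array([312., 171., 334., 204.])), (0.52, array([360., 148., 391., 208.]))]
side [(0.7, array([324., 139., 353., 171.]))]
```

View pics/w4c.png

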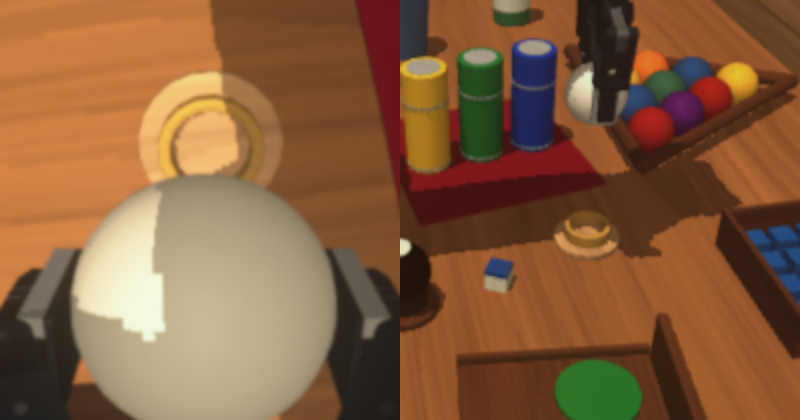

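Wrist crop shows the ball between the pads and the brass ring behind it (centre about crop (211,143)); the side view suggests the ball sits a few mm to −x of the fingers. Fit both.

```bash
python3 -c "
from h import *
c=camera('wrist');o=get_obs()['eef_pos']
E=lambda P:(lambda p:np.r_[p.min(0),p.max(0)])(wproj(c,P))
s=least_squares(lambda q:(E(sph(*q,.0286))-[216,217.5,348.5,0])[:3],[.654,.029,.178]);print('ball',s.x.round(4),(s.x-o).round(4),s.fun)
s=least_squares(lambda q:(E(cyl(*q,.0,.034,.008))-[249,166,321.5,0])[:3],[.654,.029]);print('disc',s.x.round(4),s.fun)
s=least_squares(lambda q:(E(cyl(*q,.022,.024,.0))-[259,177.5,312,0])[:3],[.654,.029]);print('ring',s.x.round(4),s.fun)
a=camera('scene');b=camera('side')
f=lambda q:np.r_[bb(b,sph(*q,.0286))-[324,139,353,171],(bb(a,sph(*q,.0286))-[312,171,334,204])[[0,1,3]]]
s=least_squares(f,[.65,.029,.178],loss='soft_l1');print('ball2',s.x.round(4),(s.x-o).round(4),s.fun.round(1))
print(fit([(b,find('ready_stand',b),(0,1,2,3)),(a,find('ready_stand',a),(0,1,2,3))],lambda x,y:np.vstack([cyl(x,y,0,.034,.008),cyl(x,y,.008,.024,.014)]),[.65,.03]))
"
```

```text
ball [0.6532 0.0304 0.173 ] [-0.0008  0.0004  0.0157] [-5.68434189e-14 -1.42108547e-13 -5.68434189e-14]
disc [0.6585 0.0332] [-0.49864385  0.02780176  0.50201415]
ring [0.6558 0.0335] [-0.77757333  0.03200715  0.78167424]
ball2 [0.6572 0.0462 0.1694] [0.0032 0.0162 0.0121] [-1.9 -0.3  0.3 -1.  -0.1  0.9  0.4]
(array([0.65431808, 0.02930562]), array([-1.05831355, -3.08929618, -0.08863129,  0.19835436, -0.63568412,
        1.74268122, -0.30976726,  0.65935252]))
```

Emit:
drive_tool([
  [[1, 1.5, -20], [0, 0, 0], 0],
  [[0, 0, -30], [0, 0, 0], 0],
  [[0, 0, -30], [0, 0, 0], 0],
  [[0, 0, -20], [0, 0, 0], 0],
  [[0, 0, -12], [0, 0, 0], 0],
  [[0, 0, -8], [0, 0, 0], 0],
  [[0, 0, -2], [0, 0, 0], 0],
  [[0, 0, 0], [0, 0, 0], 0],
])

```text
clock: 27.2
eef_pos: [0.6555, 0.0315, 0.0357]
tool_rot: [0.058, 0.998, 0.0, 0.0]
ft_force: [0.2, 0.7, -1.5]
grip_width: 0.0552
grasp_force: 63.7
```

```bash
python3 -c "
from h import *
im=[cv2.resize(k['image'][y:y+130,x:x+130],(400,400)) for k,x,y in((camera('scene'),250,180),(camera('side'),270,150))]
cv2.imwrite('pics/b5.png',cv2.cvtColor(np.hstack(im),cv2.COLOR_RGB2BGR))
"
```

```text
(no output)
```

View pics/b5.png

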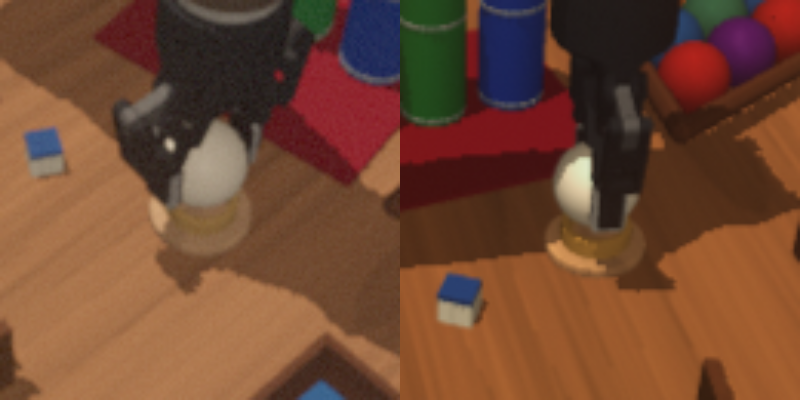

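Side view shows the ball centred over the stand disc (597 vs 596); scene view about 1 mm off. Lowering.

Emit:
drive_tool([
  [[-0.5, -0.5, -3], [0, 0, 0], 0],
  [[0, 0, -2], [0, 0, 0], 0],
  [[0, 0, -1], [0, 0, 0], 0],
  [[0, 0, 0], [0, 0, 0], 0],
])

```text
clock: 27.63
eef_pos: [0.6544, 0.031, 0.0293]
tool_rot: [0.058, 0.998, -0.0, -0.0]
ft_force: [-0.1, -0.5, -2.1]
grip_width: 0.0546
grasp_force: 63.7
```

Emit:
drive_tool([
  [[0, 0, -1], [0, 0, 0], 0],
  [[0, 0, 0], [0, 0, 0], 0],
])

```text
clock: 27.8
eef_pos: [0.6549, 0.0311, 0.0287]
tool_rot: [0.058, 0.998, 0.0, 0.0]
ft_force: [0.5, 0.0, -1.0]
grip_width: 0.0551
grasp_force: 63.7
```

Emit:
drive_tool([
  [[0, 0, -1], [0, 0, 0], 0],
  [[0, 0, 0], [0, 0, 0], 0],
])

```text
clock: 27.97
eef_pos: [0.6554, 0.0311, 0.0282]
tool_rot: [0.058, 0.998, 0.0, 0.001]
ft_force: [0.2, -0.2, 1.8]
grip_width: 0.0546
grasp_force: 63.9
```

Emit:
drive_tool([
  [[0, 0, -1], [0, 0, 0], 0],
  [[0, 0, 0], [0, 0, 0], 0],
])

```text
clock: 28.13
eef_pos: [0.6559, 0.0312, 0.0277]
tool_rot: [0.058, 0.998, 0.0, 0.002]
ft_force: [0.1, 0.1, 5.1]
grip_width: 0.0553
grasp_force: 64.2
```

Emit:
drive_tool([
  [[0, 0, -0.5], [0, 0, 0], 0],
  [[0, 0, 0], [0, 0, 0], 0.68],
  [[0, 0, 0], [0, 0, 0], 0.72],
  [[0, 0, 0], [0, 0, 0], 0.8],
  [[0, 0, 0], [0, 0, 0], 1],
  [[0, 0, 0], [0, 0, 0], 1],
  [[0, 0, 0], [0, 0, 0], 1],
])

```text
clock: 28.72
eef_pos: [0.6543, 0.0309, 0.0255]
tool_rot: [0.058, 0.998, -0.0, -0.0]
ft_force: [0.3, 0.1, -0.7]
grip_width: 0.0855
grasp_force: 0.0
```

Emit:
drive_tool([
  [[0, 0, 10], [0, 0, 0], 1],
  [[0, 0, 30], [0, 0, 0], 1],
  [[0, 0, 35], [0, 0, 0], 1],
  [[0, 0, 35], [0, 0, 0], 1],
  [[0, 0, 35], [0, 0, 0], 1],
  [[0, 0, 35], [0, 0, 0], 1],
  [[0, 0, 33.5], [0, 0, 0], 1],
  [[0, 0, 0], [0, 0, 0], 1],
])

```text
clock: 29.38
eef_pos: [0.6578, 0.0311, 0.2495]
tool_rot: [0.058, 0.998, 0.001, 0.008]
ft_force: [0.1, -0.1, 1.3]
grip_width: 0.0855
grasp_force: 0.0
```

```bash
python3 -c "
from h import *
a,b,w=camera('scene'),camera('side'),camera('wrist')
save('w6',w)
im=[cv2.resize(k['image'][y:y+100,x:x+100],(400,400)) for k,x,y in((a,265,190),(b,285,160))]
cv2.imwrite('pics/b6.png',cv2.cvtColor(np.hstack(im),cv2.COLOR_RGB2BGR))
for q,mk in(('cue_ball',lambda x,y:sph(x,y,.044,.0286)),):
  print(q,fit([(k,find(q,k),(0,1,2,3)) for k in(a,b)],mk,[.65,.03]))
for q,z in(('yellow_tin',0),('green_tin',0),('blue_tin',0)):
  print(q,fit([(k,find(q,k),(0,1,2,3)) for k in(a,b)],lambda x,y:cyl(x,y,.004,.026,.125),[.6,.2]))
"
```

```text
cue_ball (array([0.65809962, 0.0356207 ]), array([-2.11554296, -0.39816954,  1.94740356,  1.45686402, -1.13618045,
        1.25744689,  0.36464836, -2.10530483]))
yellow_tin (array([0.51447933, 0.2032997 ]), array([-0.68279521,  0.4632206 ,  0.36726462, -0.49064174, -1.69861657,
       -3.49013826,  2.02111009,  2.31065067]))
green_tin (array([0.58029902, 0.21835744]), array([ 0.4108151 ,  1.2298881 ,  0.38816237, -0.38087004, -0.39250324,
        0.52999028, -0.5716844 ,  0.2656861 ]))
blue_tin (array([0.64447341, 0.22904305]), array([ 0.35814033,  0.35618438,  0.79548056,  1.73547166, -1.19478641,
       -0.55759037, -1.08730338,  0.95029665]))
```

View pics/b6.png

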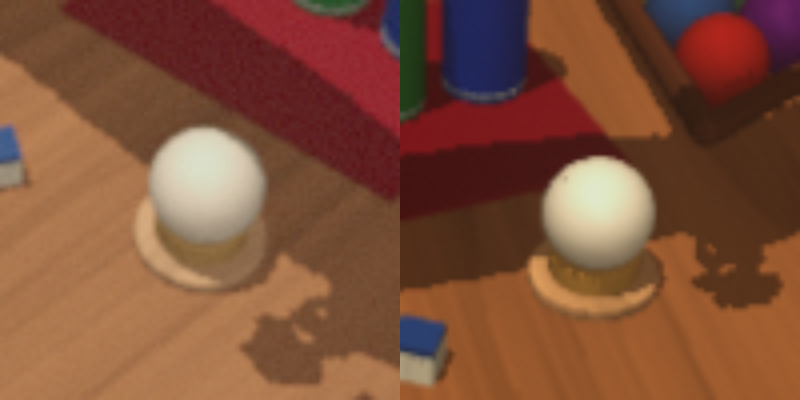

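Ball is seated in the brass ring (scene (208,185) over disc (201,230), consistent with perspective lean; side centred). Now the blue tin.

Emit:
drive_tool([
  [[-1, 15, 0], [0, 0, 0], 1],
  [[-1.5, 30, 0], [0, 0, 0], 1],
  [[-1.5, 38, 0], [0, 0, 0], 1],
  [[-1.5, 38, 0], [0, 0, 0], 1],
  [[-1, 36, 0], [0, 0, 0], 1],
  [[-1, 25, 0], [0, 0, 0], 1],
  [[-1, 14, 0], [0, 0, 0], 1],
  [[0, 0, 0], [0, 0, 0], 1],
])

```text
clock: 30.6
eef_pos: [0.645, 0.2311, 0.2386]
tool_rot: [0.055, 0.998, 0.0, -0.0]
ft_force: [-0.4, -0.0, -0.2]
grip_width: 0.0857
grasp_force: 0.0
```

Emit:
drive_tool([
  [[0, 0, 0], [0, 0, 0], 1],
  [[0, 0, 0], [0, 0, 0], 1],
])

```text
clock: 30.77
eef_pos: [0.6461, 0.2258, 0.2392]
tool_rot: [0.058, 0.998, -0.0, -0.0]
ft_force: [-0.6, 1.1, -0.3]
grip_width: 0.0858
grasp_force: 0.0
```

```bash
python3 -c "
from h import *
c=camera('wrist');save('w7',c);print(get_obs()['joint_pos'])"
```

```text
[ 3.35682382e-01  6.36130142e-01  6.33080244e-01  1.56796790e+00
 -5.27479744e-04  4.52881836e-01]
```

View pics/w7.png

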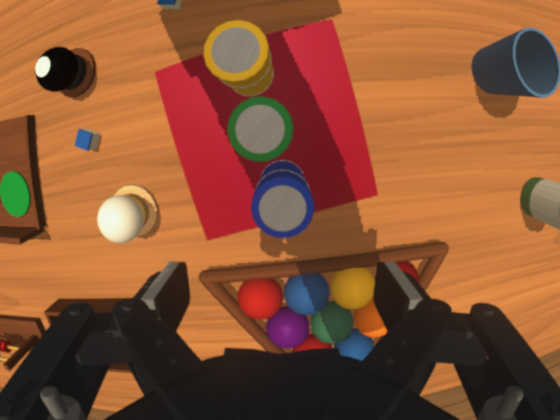

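All three tins stand on the mat (blue lid (283,204) under the tool, green (260,129), yellow (236,50)); ball on its stand. Descend on blue.

Emit:
drive_tool([
  [[0, 0, -35], [0, 0, 0], 1],
  [[0, 0, -38], [0, 0, 0], 1],
  [[0, 0, -36], [0, 0, 0], 1],
  [[0, 0, -28], [0, 0, 0], 1],
  [[0, 0, -16], [0, 0, 0], 1],
  [[0, 0, -8], [0, 0, 0], 1],
  [[0, 0, 0], [0, 0, 0], 1],
  [[0, 0, 0], [0, 0, 0], 0],
])

```text
clock: 31.48
eef_pos: [0.6468, 0.226, 0.0792]
tool_rot: [0.058, 0.998, 0.0, 0.0]
ft_force: [0.8, -0.4, 0.2]
grip_width: 0.0754
grasp_force: 0.0
```

Emit:
drive_tool([
  [[0, 0, 0], [0, 0, 0], 0],
  [[0, 0, 0], [0, 0, 0], 0],
  [[0, 0, 0], [0, 0, 0], 0],
  [[0, 0, 0], [0, 0, 0], 0],
  [[0, 0, 0], [0, 0, 0], 0],
  [[0, 0, 0], [0, 0, 0], 0],
])

```text
clock: 31.98
eef_pos: [0.6477, 0.2271, 0.081]
tool_rot: [0.058, 0.998, 0.001, 0.002]
ft_force: [1.1, -0.7, 5.9]
grip_width: 0.0513
grasp_force: 62.5
```

Emit:
drive_tool([
  [[0, 0, 15], [0, 0, 0], 0],
  [[0, 0, 30], [0, 0, 0], 0],
  [[0, 0, 35], [0, 0, 0], 0],
  [[0, 0, 35], [0, 0, 0], 0],
  [[-2, -12, 30], [0, 0, 0], 0],
  [[-3, -25, 17], [0, 0, 0], 0],
  [[-4, -34, 0], [0, 0, 0], 0],
  [[-4, -36, 0], [0, 0, 0], 0],
])

```text
clock: 32.65
eef_pos: [0.6335, 0.1206, 0.2422]
tool_rot: [0.056, 0.998, 0.001, 0.002]
ft_force: [0.7, -0.6, -4.2]
grip_width: 0.0507
grasp_force: 63.1
```

Emit:
drive_tool([
  [[-4, -38, 0], [0, 0, 0], 0],
  [[-4, -38, 0], [0, 0, 0], 0],
  [[-4, -38, 0], [0, 0, 0], 0],
  [[-4, -38, 0], [0, 0, 0], 0],
  [[-4, -38, 0], [0, 0, 0], 0],
  [[-4, -38, 0], [0, 0, 0], 0],
  [[-4, -38, 0], [0, 0, 0], 0],
  [[-4, -38, 0], [0, 0, 0], 0],
])

```text
clock: 33.32
eef_pos: [0.6003, -0.1854, 0.2401]
tool_rot: [0.057, 0.998, 0.0, -0.0]
ft_force: [0.7, 0.1, -2.6]
grip_width: 0.0506
grasp_force: 63.1
```

Emit:
drive_tool([
  [[-4, -38, 0], [0, 0, 0], 0],
  [[-4, -38, 0], [0, 0, 0], 0],
  [[-4, -28.5, 0], [0, 0, 0], 0],
  [[-0.5, -16, 0], [0, 0, 0], 0],
  [[0, 0, 0], [0, 0, 0], 0],
  [[0, 0, -15], [0, 0, 0], 0],
  [[0, 0, -30], [0, 0, 0], 0],
  [[0, 0, -35], [0, 0, 0], 0],
])

```text
clock: 33.98
eef_pos: [0.5903, -0.3045, 0.1621]
tool_rot: [0.057, 0.998, -0.001, 0.003]
ft_force: [0.3, -0.2, -2.7]
grip_width: 0.0508
grasp_force: 63.1
```

Emit:
drive_tool([
  [[0, 0, -30], [0, 0, 0], 0],
  [[0, 0, -15], [0, 0, 0], 0],
  [[0, 0, -12], [0, 0, 0], 0],
  [[0, 0, -7], [0, 0, 0], 0],
  [[0, 0, -2], [0, 0, 0], 0],
  [[0, 0, -1], [0, 0, 0], 0],
  [[0, 0, 0], [0, 0, 0], 0],
  [[0, 0, 0], [0, 0, 0], 0],
])

```text
clock: 34.65
eef_pos: [0.5892, -0.3046, 0.0944]
tool_rot: [0.057, 0.998, -0.0, 0.001]
ft_force: [-0.1, -0.2, -2.9]
grip_width: 0.0509
grasp_force: 63.0
```

```bash
python3 -c "
from h import *
a,b,w=camera('scene'),camera('side'),camera('wrist');save('w8',w)
im=[cv2.resize(k['image'][y:y+130,x:x+130],(400,400)) for k,x,y in((a,90,240),(b,290,290))]
cv2.imwrite('pics/b8.png',cv2.cvtColor(np.hstack(im),cv2.COLOR_RGB2BGR))"
```

```text
(no output)
```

View pics/b8.png

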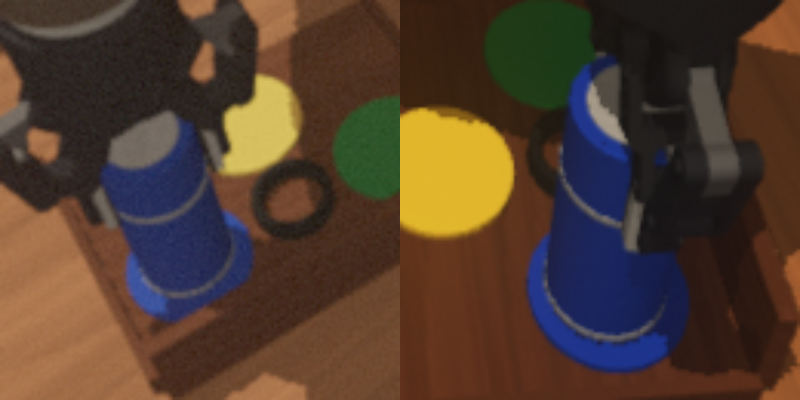

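Blue tin hovers just above the middle of its coaster in both views. Lower and release.

Emit:
drive_tool([
  [[0, 0, -1], [0, 0, 0], 0],
  [[0, 0, -1], [0, 0, 0], 0],
  [[0, 0, 0], [0, 0, 0], 0],
  [[0, 0, -1], [0, 0, 0], 0],
  [[0, 0, 0], [0, 0, 0], 0],
])

```text
clock: 35.22
eef_pos: [0.5892, -0.3048, 0.0931]
tool_rot: [0.058, 0.998, -0.0, 0.001]
ft_force: [-3.3, 1.0, 7.9]
grip_width: 0.051
grasp_force: 64.3
```

Emit:
drive_tool([
  [[0, 0, 0], [0, 0, 0], 0.5],
  [[0, 0, 0], [0, 0, 0], 1],
  [[0, 0, 0], [0, 0, 0], 1],
  [[0, 0, 15], [0, 0, 0], 1],
  [[0, 0, 35], [0, 0, 0], 1],
  [[0, 0, 35], [0, 0, 0], 1],
  [[0, 0, 35], [0, 0, 0], 1],
  [[0, 0, 30], [0, 0, 0], 1],
])

```text
clock: 35.88
eef_pos: [0.5888, -0.3047, 0.2426]
tool_rot: [0.058, 0.998, -0.0, 0.001]
ft_force: [1.4, -0.8, -0.1]
grip_width: 0.0853
grasp_force: 0.0
```

Emit:
drive_tool([
  [[-0.5, 20, 0], [0, 0, 0], 1],
  [[0, 38, 0], [0, 0, 0], 1],
  [[-1, 38, 0], [0, 0, 0], 1],
  [[-1, 38, 0], [0, 0, 0], 1],
  [[-1, 38, 0], [0, 0, 0], 1],
  [[-1, 38, 0], [0, 0, 0], 1],
  [[-1, 38, 0], [0, 0, 0], 1],
  [[-1, 38, 0], [0, 0, 0], 1],
])

```text
clock: 36.55
eef_pos: [0.5818, -0.0168, 0.2402]
tool_rot: [0.058, 0.998, -0.0, 0.0]
ft_force: [0.9, 1.1, -0.9]
grip_width: 0.0856
grasp_force: 0.0
```

Emit:
drive_tool([
  [[-1, 38, 0], [0, 0, 0], 1],
  [[0, 38, 0], [0, 0, 0], 1],
  [[0, 38, 0], [0, 0, 0], 1],
  [[0, 38, 0], [0, 0, 0], 1],
  [[0, 38, 0], [0, 0, 0], 1],
  [[0, 29.5, 0], [0, 0, 0], 1],
  [[0, 15, 0], [0, 0, 0], 1],
  [[0, 0, 0], [0, 0, 0], 1],
])

```text
clock: 37.22
eef_pos: [0.5806, 0.2196, 0.2396]
tool_rot: [0.055, 0.998, 0.0, -0.0]
ft_force: [0.1, -1.4, -1.0]
grip_width: 0.0857
grasp_force: 0.0
```

Emit:
drive_tool([
  [[0, 0, 0], [0, 0, 0], 1],
  [[0, 0, -36], [0, 0, 0], 1],
  [[0, 0, -38], [0, 0, 0], 1],
  [[0, 0, -36], [0, 0, 0], 1],
  [[0, 0, -28], [0, 0, 0], 1],
  [[0, 0, -16], [0, 0, 0], 1],
  [[0, 0, -8], [0, 0, 0], 1],
  [[0, 0, 0], [0, 0, 0], 1],
])

```text
clock: 37.88
eef_pos: [0.5798, 0.2137, 0.0761]
tool_rot: [0.059, 0.998, -0.001, -0.002]
ft_force: [-0.4, -0.2, 0.6]
grip_width: 0.0849
grasp_force: 0.0
```

Emit:
drive_tool([
  [[0, 0, 0], [0, 0, 0], 0],
  [[0, 0, 0], [0, 0, 0], 0],
  [[0, 0, 0], [0, 0, 0], 0],
  [[0, 0, 0], [0, 0, 0], 0],
  [[0, 0, 0], [0, 0, 0], 0],
  [[0, 0, 0], [0, 0, 0], 0],
  [[0, 0, 0], [0, 0, 0], 0],
])

```text
clock: 38.47
eef_pos: [0.5828, 0.2164, 0.0807]
tool_rot: [0.058, 0.998, 0.001, 0.002]
ft_force: [-0.2, 0.3, 6.1]
grip_width: 0.0507
grasp_force: 63.4
```

Emit:
drive_tool([
  [[0, 0, 15], [0, 0, 0], 0],
  [[0, 0, 30], [0, 0, 0], 0],
  [[0, 0, 35], [0, 0, 0], 0],
  [[0, 0, 35], [0, 0, 0], 0],
  [[1, -12, 30], [0, 0, 0], 0],
  [[2, -25, 17], [0, 0, 0], 0],
  [[2, -34, 0], [0, 0, 0], 0],
  [[2, -34, 0], [0, 0, 0], 0],
])

```text
clock: 39.13
eef_pos: [0.5885, 0.111, 0.2419]
tool_rot: [0.056, 0.998, 0.0, 0.001]
ft_force: [0.3, -0.3, -4.0]
grip_width: 0.0508
grasp_force: 63.4
```

Emit:
drive_tool([
  [[2, -38, 0], [0, 0, 0], 0],
  [[2, -38, 0], [0, 0, 0], 0],
  [[2, -38, 0], [0, 0, 0], 0],
  [[2, -38, 0], [0, 0, 0], 0],
  [[2, -38, 0], [0, 0, 0], 0],
  [[2, -38, 0], [0, 0, 0], 0],
  [[2, -32, 0], [0, 0, 0], 0],
  [[1.5, -18, 0], [0, 0, 0], 0],
])

```text
clock: 39.8
eef_pos: [0.6026, -0.1709, 0.2394]
tool_rot: [0.059, 0.998, -0.001, -0.001]
ft_force: [0.7, -0.1, -4.0]
grip_width: 0.0507
grasp_force: 63.5
```

Emit:
drive_tool([
  [[0, -7.5, 0], [0, 0, 0], 0],
  [[0, 0, 0], [0, 0, 0], 0],
  [[0, 0, -15], [0, 0, 0], 0],
  [[0, 0, -30], [0, 0, 0], 0],
  [[0, 0, -35], [0, 0, 0], 0],
  [[0, 0, -30], [0, 0, 0], 0],
  [[0, 0, -15], [0, 0, 0], 0],
  [[0, 0, -12], [0, 0, 0], 0],
])

```text
clock: 40.47
eef_pos: [0.6015, -0.1714, 0.1001]
tool_rot: [0.056, 0.998, 0.001, -0.003]
ft_force: [-0.8, -0.2, -3.0]
grip_width: 0.051
grasp_force: 63.5
```

Emit:
drive_tool([
  [[0, 0, -7], [0, 0, 0], 0],
  [[0, 0, -2], [0, 0, 0], 0],
  [[0, 0, -1], [0, 0, 0], 0],
  [[0, 0, 0], [0, 0, 0], 0],
  [[0, 0, -1], [0, 0, 0], 0],
  [[0, 0, -1], [0, 0, 0], 0],
  [[0, 0, -1], [0, 0, 0], 0],
  [[0, 0, 0], [0, 0, 0], 0],
])

```text
clock: 41.13
eef_pos: [0.6044, -0.1746, 0.0927]
tool_rot: [0.058, 0.998, -0.0, 0.002]
ft_force: [-2.1, 1.3, 5.3]
grip_width: 0.0509
grasp_force: 64.4
```

Emit:
drive_tool([
  [[0, 0, 0], [0, 0, 0], 0.5],
  [[0, 0, 0], [0, 0, 0], 1],
  [[0, 0, 0], [0, 0, 0], 1],
  [[0, 0, 15], [0, 0, 0], 1],
  [[0, 0, 35], [0, 0, 0], 1],
  [[0, 0, 35], [0, 0, 0], 1],
  [[0, 0, 35], [0, 0, 0], 1],
  [[0, 0, 30], [0, 0, 0], 1],
])

```text
clock: 41.8
eef_pos: [0.6039, -0.1748, 0.2432]
tool_rot: [0.058, 0.998, -0.0, 0.001]
ft_force: [1.1, -0.0, -0.4]
grip_width: 0.0854
grasp_force: 0.0
```

Emit:
drive_tool([
  [[-5.5, 20, 0], [0, 0, 0], 1],
  [[-9, 38, 0], [0, 0, 0], 1],
  [[-9, 38, 0], [0, 0, 0], 1],
  [[-9, 38, 0], [0, 0, 0], 1],
  [[-9, 38, 0], [0, 0, 0], 1],
  [[-9, 38, 0], [0, 0, 0], 1],
  [[-9, 38, 0], [0, 0, 0], 1],
  [[-9, 38, 0], [0, 0, 0], 1],
])

```text
clock: 42.47
eef_pos: [0.5346, 0.1131, 0.2408]
tool_rot: [0.058, 0.998, 0.0, 0.001]
ft_force: [1.3, 0.4, 0.5]
grip_width: 0.0858
grasp_force: 0.0
```

Emit:
drive_tool([
  [[-9, 38, 0], [0, 0, 0], 1],
  [[-7, 35.5, 0], [0, 0, 0], 1],
  [[-3, 20, 0], [0, 0, 0], 1],
  [[0, 0, 0], [0, 0, 0], 1],
  [[0, 0, 0], [0, 0, 0], 1],
])

```text
clock: 42.88
eef_pos: [0.5159, 0.206, 0.2405]
tool_rot: [0.056, 0.998, -0.0, 0.0]
ft_force: [0.4, -1.0, -0.2]
grip_width: 0.0857
grasp_force: 0.0
```

Emit:
drive_tool([
  [[0, 0, -36], [0, 0, 0], 1],
  [[0, 0, -38], [0, 0, 0], 1],
  [[0, 0, -36], [0, 0, 0], 1],
  [[0, 0, -28], [0, 0, 0], 1],
  [[0, 0, -16], [0, 0, 0], 1],
  [[0, 0, -8], [0, 0, 0], 1],
  [[0, 0, 0], [0, 0, 0], 1],
  [[0, 0, 0], [0, 0, 0], 0],
])

```text
clock: 43.55
eef_pos: [0.5168, 0.2042, 0.0789]
tool_rot: [0.058, 0.998, 0.0, 0.0]
ft_force: [0.5, 0.9, 0.5]
grip_width: 0.0756
grasp_force: 0.0
```

Emit:
drive_tool([
  [[0, 0, 0], [0, 0, 0], 0],
  [[0, 0, 0], [0, 0, 0], 0],
  [[0, 0, 0], [0, 0, 0], 0],
  [[0, 0, 0], [0, 0, 0], 0],
  [[0, 0, 0], [0, 0, 0], 0],
  [[0, 0, 0], [0, 0, 0], 0],
])

```text
clock: 44.05
eef_pos: [0.5177, 0.2053, 0.0805]
tool_rot: [0.058, 0.998, 0.001, 0.002]
ft_force: [-0.5, -2.2, 6.5]
grip_width: 0.0508
grasp_force: 62.3
```

Emit:
drive_tool([
  [[0, 0, 15], [0, 0, 0], 0],
  [[0, 0, 30], [0, 0, 0], 0],
  [[0, 0, 35], [0, 0, 0], 0],
  [[0, 0, 35], [0, 0, 0], 0],
  [[0, -12, 30], [0, 0, 0], 0],
  [[0.5, -25, 17], [0, 0, 0], 0],
  [[1, -34, 0], [0, 0, 0], 0],
  [[1, -34, 0], [0, 0, 0], 0],
])

```text
clock: 44.72
eef_pos: [0.5192, 0.0999, 0.2423]
tool_rot: [0.056, 0.998, 0.001, 0.002]
ft_force: [0.4, -0.3, -3.4]
grip_width: 0.051
grasp_force: 63.0
```

Emit:
drive_tool([
  [[2, -40, 0], [0, 0, 0], 0],
  [[2, -40, 0], [0, 0, 0], 0],
  [[2, -40, 0], [0, 0, 0], 0],
  [[2, -40, 0], [0, 0, 0], 0],
  [[2, -40, 0], [0, 0, 0], 0],
  [[2, -40, 0], [0, 0, 0], 0],
  [[0, -40, 0], [0, 0, 0], 0],
  [[0, -30, 0], [0, 0, 0], 0],
])

```text
clock: 45.38
eef_pos: [0.5299, -0.2129, 0.2401]
tool_rot: [0.058, 0.998, -0.0, -0.0]
ft_force: [0.5, 0.7, -1.7]
grip_width: 0.0507
grasp_force: 63.1
```

Emit:
drive_tool([
  [[0, -15, 0], [0, 0, 0], 0],
  [[0, -7, 0], [0, 0, 0], 0],
  [[0, 0, 0], [0, 0, 0], 0],
  [[0, 0, -15], [0, 0, 0], 0],
  [[0, 0, -30], [0, 0, 0], 0],
  [[0, 0, -35], [0, 0, 0], 0],
  [[0, 0, -30], [0, 0, 0], 0],
  [[0, 0, -15], [0, 0, 0], 0],
])

```text
clock: 46.05
eef_pos: [0.5283, -0.2283, 0.1113]
tool_rot: [0.056, 0.998, 0.002, -0.003]
ft_force: [-1.1, 0.7, -2.3]
grip_width: 0.051
grasp_force: 63.1
```

Emit:
drive_tool([
  [[0, 0, -12], [0, 0, 0], 0],
  [[0, 0, -7], [0, 0, 0], 0],
  [[0, 0, -2], [0, 0, 0], 0],
  [[0, 0, -1], [0, 0, 0], 0],
  [[0, 0, 0], [0, 0, 0], 0],
  [[0, 0, -1], [0, 0, 0], 0],
  [[0, 0, -1], [0, 0, 0], 0],
  [[0, 0, -1], [0, 0, 0], 0],
])

```text
clock: 46.72
eef_pos: [0.5316, -0.2323, 0.0925]
tool_rot: [0.058, 0.998, -0.0, 0.002]
ft_force: [-2.4, 1.9, 11.2]
grip_width: 0.0507
grasp_force: 63.9
```

Emit:
drive_tool([
  [[0, 0, 0], [0, 0, 0], 0],
  [[0, 0, 0], [0, 0, 0], 0],
])

```text
clock: 46.88
eef_pos: [0.5315, -0.2323, 0.0925]
tool_rot: [0.058, 0.998, -0.0, 0.002]
ft_force: [-1.7, 1.1, 5.3]
grip_width: 0.0508
grasp_force: 63.9
```

Down. Release, rise, move clear and inspect.

Emit:
drive_tool([
  [[0, 0, 0], [0, 0, 0], 0.5],
  [[0, 0, 0], [0, 0, 0], 1],
  [[0, 0, 0], [0, 0, 0], 1],
  [[0, 0, 15], [0, 0, 0], 1],
  [[0, 0, 35], [0, 0, 0], 1],
  [[0, 0, 35], [0, 0, 0], 1],
  [[0, 0, 35], [0, 0, 0], 1],
  [[0, 0, 30], [0, 0, 0], 1],
])

```text
clock: 47.55
eef_pos: [0.5308, -0.2323, 0.243]
tool_rot: [0.058, 0.998, -0.0, 0.001]
ft_force: [0.9, -0.0, 0.1]
grip_width: 0.0852
grasp_force: 0.0
```

Emit:
drive_tool([
  [[5, 10, 0], [0, 0, 0], 1],
  [[0, 20, 0], [0, 0, 0], 1],
  [[0, 38, 0], [0, 0, 0], 1],
  [[0, 38, 0], [0, 0, 0], 1],
  [[0, 38, 0], [0, 0, 0], 1],
  [[0, 30, 0], [0, 0, 0], 1],
  [[0, 15, 0], [0, 0, 0], 1],
  [[0, 0, 0], [0, 0, 0], 1],
])

```text
clock: 48.22
eef_pos: [0.5355, -0.0396, 0.2404]
tool_rot: [0.055, 0.998, 0.0, 0.0]
ft_force: [-0.6, -0.1, 0.8]
grip_width: 0.0852
grasp_force: 0.0
```

Emit:
drive_tool([
  [[0, 0, 0], [0, 0, 0], 1],
  [[0, 0, 0], [0, 0, 0], 1],
  [[0, 0, 0], [0, 0, 0], 1],
])

```text
clock: 48.47
eef_pos: [0.5356, -0.044, 0.2402]
tool_rot: [0.058, 0.998, -0.0, 0.0]
ft_force: [-0.4, 0.5, 0.1]
grip_width: 0.0856
grasp_force: 0.0
```

```bash
python3 -c "
from h import *
a,b=camera('scene'),camera('side')
for q in('yellow','green','blue'):
  o=[(k,find(q+'_tin',k),(0,1,2,3)) for k in(a,b)];o=[t for t in o if t[1] is not None]
  print(q,[v.round(4) for v in fit(o,lambda x,y:cyl(x,y,.016,.026,.125),[.6,-.2])])
print('ball',[v.round(4) for v in fit([(k,find('cue_ball',k),(0,1,2,3)) for k in(a,b)],lambda x,y:sph(x,y,.044,.0286),[.65,.03])])
im=[cv2.resize(k['image'][y:y+180,x:x+250],(400,288)) for k,x,y in((a,95,175),(b,200,225))]
cv2.imwrite('pics/f.png',cv2.cvtColor(np.hstack(im),cv2.COLOR_RGB2BGR))"
```

```text
yellow [array([ 0.5276, -0.2321]), array([ 0.6057,  1.1666,  0.686 , -0.3805, -2.7201,  1.0715,  1.9902,
       -0.3161])]
green [array([ 0.6028, -0.174 ]), array([ 1.2082,  0.5221, -1.8684, -1.4963, -0.0767, -1.0817,  0.875 ,
        0.7804])]
blue [array([ 0.5861, -0.3059]), array([-0.3008,  1.1622,  2.4435,  2.1694, -0.6627,  0.5491, -1.7408,
        0.2796])]
ball [array([0.6574, 0.0286]), array([ 0.2243,  0.9092,  2.167 ,  1.27  , -3.6474,  1.0337,  0.6672,
        1.0766])]
```

View pics/f.png

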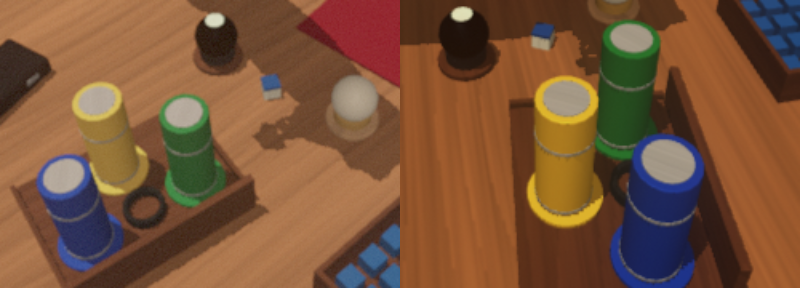

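All three tins stand centred on their own coasters, the white ball sits on the brass stand, and the black ball is undisturbed.

```bash
python3 -c "
from h import *
print(job_done())"
```

```text
the job is handed in; nothing more can be done
None
```

The job is handed in at about 49 s on the clock: the white ball is seated in the brass ring, each canister is back upright on its own coaster, and the black ball was not touched.

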